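# Dose a specimen slide at the pump dispenser and shut it in the slide box

### The arm

A 7-joint arm with a two-finger parallel gripper is mounted at the origin on the work surface. World frame = base frame: x ahead of the robot, y to its left, z up, the work surface at z = 0. Lengths are in m, angles in rad, forces in N, time in s.
With the tool pointing down it reaches from about 0.4 to 0.875 m from the base axis. Payload 19.3 kg.
Tool frame: the origin (TCP) lies at the centre of the arm's flange, where the gripper is bolted on; the fingertips stand 173 mm ahead of it and the grasp point (between the pads) lies 155 mm ahead of it; z points along the fingers, y is the line along which they close (so a half turn about z gives the same grasp; the last joint's range is limited). The gripper opens to 85 mm and grips with 20 to 120 N. Pads are 22 mm wide; open, the fingers measure 114 mm over their backs; the gripper's body (76 mm by 85 mm) begins 54 mm behind the grasp point. The pads swing forward as they close: fully open they stand 13 mm farther back than shut.
Start: joints at [1.118, 0.521, -0.036, 1.599, 0.021, 1.021, -0.113], TCP at [0.233, -0.58, 0.405] pointing down, gripper open.
Joint ranges: [-2.91, 2.91], [-0.3, 2.13], [-1.5, 1.42], [0.17, 2.43], [-1.26, 4.41], [0.16, 1.93], [-2.52, 2.52]. Speed limits (rad/s): [1.89, 1.89, 2.39, 2.39, 3.01, 3.01, 3.01].

### API

Orientations are given as [roll, pitch, yaw] about the fixed x, y, z axes, in that order (R = Rz(yaw) Ry(pitch) Rx(roll)).
In Python, from workcell import bot, imaging, job gives the robot as it stands.
- The arm moves only by the tool carry_out, never from a script. Its argument "targets" is a list of rows, each a list of 3 entries, a list of its own where there are three numbers: the shift along the tool's x, y, z in units of 0.25 m (1.0 is 0.25 m), then the turn, a rotation vector about the tool's x, y, z in units of 180 degrees (1.0 is 180 degrees), then the opening, from 0 (shut) to 1 (fully open). In form: [[[tx, ty, tz], [wx, wy, wz], jaw], ...]. A call has 1 to 8 rows; each row shifts and turns the commanded pose from where the row before left it, along the tool's axes as they then stand; what a row does not reach is not made up. A row lasts 1/8 s, in which the tool goes at most 62.5 mm and 10.7 degrees, less where a joint would pass 70% of its speed; a pose out of reach is approached as far as the arm can. A call with a number of a shift or a turn outside -1 to 1 is refused whole. A call with a gripper value outside its range is refused whole. The fingers move at their own pace and stop on an object; "force" is the grip in N (left out, the last holds). Time passes only in rows, so rows that do not move let the fingers close. It gives the time, the measured TCP pose, the force and the opening at its end, in the units of the state.
- bot.observe(): the state, without advancing time (a new reading comes with each control period).
- imaging.grab_frame(name): name is "side" or "top"; returns a dict with "pixels" (420x560x3 uint8, red, green, blue), "mtx" (3x3 intrinsics, pixels), "cam_to_world" (4x4, takes a point from camera to world coordinates). Camera axes: x right, y down, z forward; pixel columns grow to the right and rows downward; lengths in m; the calibration is good to about 2 mm. A picture is of the moment at which its call begins. There is no depth.
- job.job_done(): hands the job in, once; it reports no verdict.
The state is a dict: "clock": time; "qpos": joint angles; "qd": joint speeds; "joint_efforts": joint torques, N m; "position": TCP position; "tool_rot": TCP orientation; "force": force on the tool from outside, world axes, zero at the start; "moment": the same for the moment, N m; "grip_width": finger opening in m.
Only numpy, scipy, OpenCV 4.12 (cv2) and the standard library are available. Lean on these libraries where they do the work, as an engineer would, in place of code of your own. Each camera call takes 0.05 s, during which the arm holds its last target. There are 200 camera calls.

### The job

Get the specimen slide dosed and put away: draw the steel slide tray out of the wooden rack, set it down on the open bench clear of the rack and of the dispenser, so that you can take it afresh by its handle, and stand its dish under the dispenser's spout. Let go, press the dispenser's pump cap fully down and let it spring back up, then lay the tray flat in the slide box and lower the lid until it is fully closed. Keep the tray level and never drop it, do not press the pump unless the dish stands under the spout, and leave everything else where it is.

Things in the scene. Friction and masses are not known exactly. Their poses are not given: they have to be found in the camera images.
- tray_dish (a point): Centre of the dish of the loose steel slide tray (about 90 g), half-way up (9 above its underside). Open rectangular dish 76 (x) x 50 (y) x 18 high, walls and floor 3, a glass slide in it; z up. A bar handle 14 wide, 18 high, 100 long leaves one short end along +x. It starts flat on the bench, handle in one of the rack's bays (either), dish outside.
- tray_grip (a point): The point on the tray's handle to take it by: 100 along +x from tray_dish, half-way up; same axes. The handle runs from 38 to 138 along x from tray_dish.
- tray: The same slide tray; origin under the middle of its dish, same axes, z 0 when it lies on the bench.
- paddle_center (a point): A steel paddle with a solid round head (52 across, 18 high) and a similar handle, stored in the rack's other bay, 80 beside the tray; this point is the centre of its head, half-way up. Leave it where it is.
- rack: Fixed low wooden rack, 96 deep (x), 170 wide (y), 46 high, no floor; two roofed bays open towards its -x (the robot), 70 wide, 36 high, centred at y = +40 and -40. Origin: bench level, middle of its front face. A stored handle lies along +x, about 88 deep in the bay, covered by the roof: draw it out along -x.
- spout_tip (a point): Opening of the dispenser's fixed steel spout, 71 above the bench. The dispenser is a fixed white canister 76 across, its axis 85 from here along -y: +y points away from it; z up. The spout tube, 8 thick, rises from here to 132 and runs back level to the neck. The dish fits beneath with its handle pointing along +y; the opening must lie well inside the dish, seen from above.
- cap_top (a point): Centre of the flat top of the grey pump cap on the dispenser, 42 across, 175 above the bench when up; moves straight down when pressed.
- pump_cap (a joint): Pump cap travel in m: 0 up, 0.010 fully down; a spring returns it. About 2.4 N starts it and 8 N bottoms it; bottoming is at a hard stop.
- slidebox_in (a point): Slide box (fixed, black plastic): 120 (x) x 220 (y) x 45 high outside, walls and floor 5 thick. This point is the centre of the inner floor, 5 above the bench; z is up, x points to the side where the lid is hinged, y along the box's length.
- slidebox_lid_hinge (a point): A point on the lid's hinge line, half-way along: 60 along x and 40.5 above slidebox_in. The hinge line runs along the box's y. The frame turns with the lid.
- slidebox_lid_handle (a point): Tip of the lid's black knob, 90 from the hinge line, 43 above the lid's underside, half-way along the box's y; it sticks out of the lid's outer face.
- slidebox_lid (a joint): Lid angle in rad: 0 closed, grows as it opens; 1.57 upright, beyond that it leans outwards (starts so). Grey lid 8 thick, 120 from hinge to free edge, 220 long, 200 g. A stiff hinge (about 0.18 N m) keeps it where it is left: push it by its outer face all the way down.
- petri: Bystander, leave alone: round glass dish, 90 across, 16 high; origin under its middle.
- beaker: Bystander, leave alone: glass beaker, 68 across, 90 high; origin under its middle.
- reagent: Bystander, leave alone: amber glass bottle with black cap, 52 across, 115 high; origin under its middle.
- jar: Bystander, leave alone: small glass jar with white cap, 48 across, 50 high; origin under its middle.
- slide_pack: Bystander, leave alone: cardboard carton, 50 x 85 x 30 high; origin under its middle.
- forceps: Bystander, leave alone: steel forceps lying flat, 118 long, 8 high; origin under its middle.
- mortar: Bystander, leave alone: white ceramic bowl, 90 across, 60 high; origin under its middle.

How it is judged:
By the outcome, as a careful person would: the job done as asked, in the order asked, and still so for the second after the job is handed in, with the robot touching nothing.
It also fails if it takes over 72 s, if anything falls off the work surface, if the arm or the gripper's body presses on something with over 40 N, if the wrist force passes 120 N, or if a joint passes its speed limit or range.

## Working session

There is one attempt and no reset: what is moved stays moved. The work goes in short steps, Python scripts to look and compute and a tool call to move; the robot and the scene stay as the last step left them, time stands still between calls to the robot, and variables do not carry over. Pictures are saved under pics/ and viewed, on a budget of 10 in all, crops included, one or two more only if the job needs it, and the job is handed in when it is done.

Besides the shell and the picture viewer there is one more tool, called as name(argument=value, ...) on one line, values as JSON. carry_out: Moves the arm, as the interface text tells. Its arguments: {"type":"object","properties":{"targets":{"type":"array"},"force":{"type":"number"}},"required":["targets"]}

```bash
mkdir -p pics; ls
python3 - <<'E'
from workcell import bot, imaging, job
import cv2,numpy as np
for n in("top","side"):
    f=imaging.grab_frame(n); cv2.imwrite(f"pics/{n}0.png",cv2.resize(f["pixels"][:,:,::-1],(800,600),interpolation=cv2.INTER_CUBIC))
    np.savez(f"{n}.npz",**f); print(f["mtx"],f["cam_to_world"])
print(bot.observe())
E
```

```text
pics
[[474.03262274   0.         280.91542299]
 [  0.         474.03262274 206.3435774 ]
 [  0.           0.           1.        ]] [[ 0.00166143 -0.99347542  0.11403431  0.42937673]
 [-0.99995313 -0.00273826 -0.00928701 -0.05182614]
 [ 0.00953867 -0.11401354 -0.9934334   1.26493697]
 [ 0.          0.          0.          1.        ]]
[[385.58112618   0.         277.43927864]
 [  0.         385.58112618 203.76018255]
 [  0.           0.           1.        ]] [[-0.74852652 -0.51849726  0.4133626   0.15588806]
 [-0.66305427  0.57754627 -0.47623454  0.41486559]
 [ 0.00819027 -0.63055602 -0.77610052  0.91340143]
 [ 0.          0.          0.          1.        ]]
{'clock': 0.1, 'qpos': array([ 1.11777719,  0.52193147, -0.03632728,  1.59992266,  0.02119101,
        1.02112008, -0.11281362]), 'qd': array([ 0.00110459, -0.0009784 ,  0.00131785, -0.00265749,  0.00078772,
        0.00167075,  0.00096316]), 'joint_efforts': array([ 5.84021327e-03, -9.28491926e+01,  1.98497482e+00, -3.70532119e+01,
        1.82820309e-02,  5.35351894e-03,  4.88049341e-05]), 'position': array([ 0.23339669, -0.57965474,  0.40420765]), 'tool_rot': array([-3.14059765e+00,  6.22762469e-05,  3.82789224e-01]), 'force': array([ 0.50299553, -0.3400445 , -0.14911377]), 'moment': array([-0.01596756,  0.04931233, -0.05157076]), 'grip_width': 0.08536736603970009}
```

View pics/top0.png

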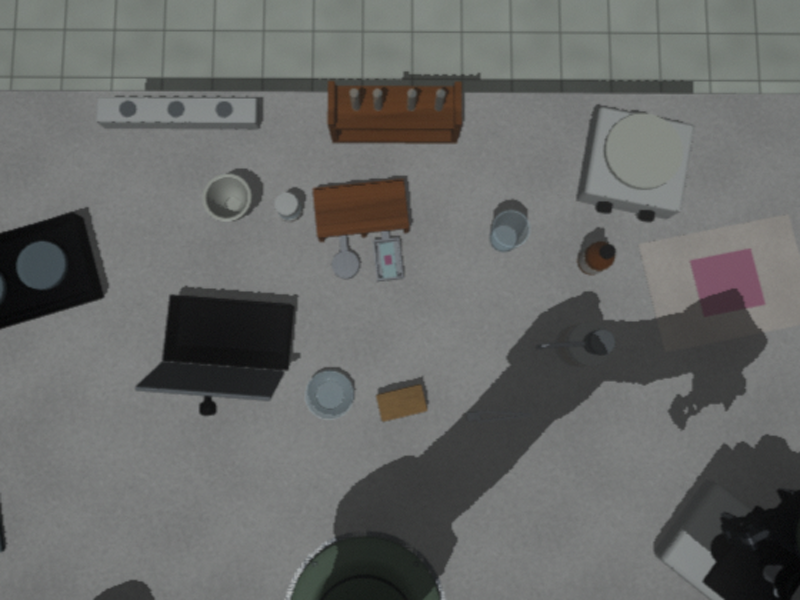

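View pics/side0.png

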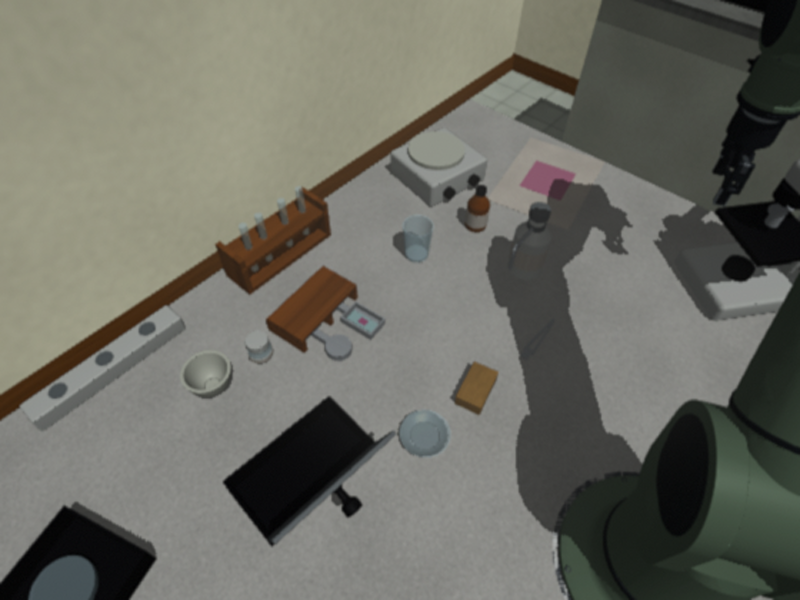

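The top view shows the tray dish at (388,258) with its handle in the right bay of the rack (362,208). The slide box is at (230,335), with its hinge towards the robot and the knob at (207,407). The dispenser stands in shadow at about (598,343), its spout pointing left to about (543,346). I'll enlarge the key regions.

```bash
cat > h.py <<'E'
import numpy as np,cv2
from workcell import bot,imaging
def ray(f,u,v,z):
    T=f["cam_to_world"];d=T[:3,:3]@np.linalg.inv(f["mtx"])@[u,v,1];o=T[:3,3]
    return o+d*(z-o[2])/d[2]
def proj(f,p):
    T=f["cam_to_world"];c=T[:3,:3].T@(np.array(p)-T[:3,3]);c=f["mtx"]@c;return c[:2]/c[2]
def crop(f,x0,y0,w,h,W,H,gam=.55):
    p=f["pixels"][y0:y0+h,x0:x0+w,::-1];p=(255*(p/255.)**gam).astype(np.uint8)
    return cv2.resize(p,(W,H),interpolation=cv2.INTER_CUBIC)
E
python3 - <<'E'
from h import *
t=np.load("top.npz");s=np.load("side.npz")
a=crop(t,210,115,100,75,400,300);b=crop(t,360,205,100,75,400,300)
c=crop(t,90,190,133,100,399,300);c=cv2.resize(c,(400,300));d=crop(s,320,130,100,75,400,300)
cv2.imwrite("pics/m1.png",np.vstack([np.hstack([a,b]),np.hstack([c,d])]))
E
```

```text
(no output)
```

View pics/m1.png

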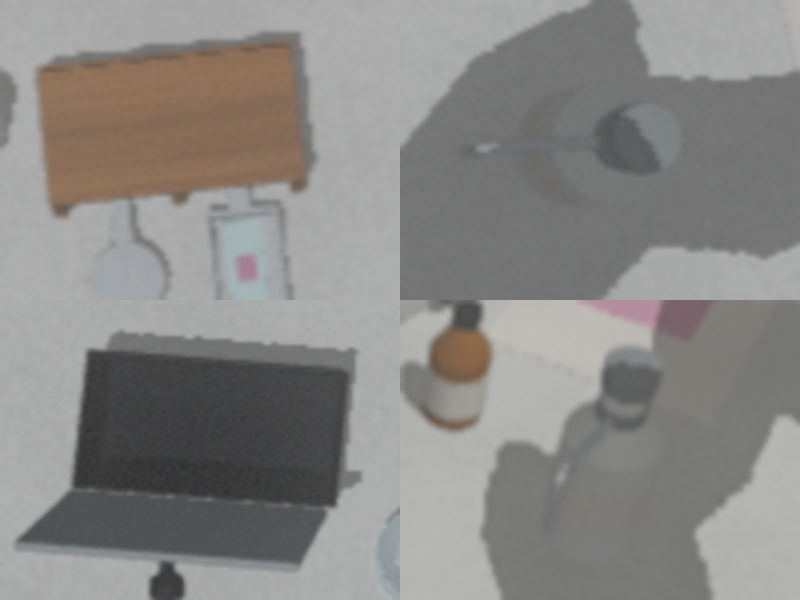

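The crops give these positions:
- **Rack roof:** corners at (38,67), (293,43), (307,182) and (52,205) in the top-left panel.
- **Tray:** top corners at (210,207) and (284,202).
- **Cap:** centre at (643,139). The spout elbow is near (466,150), and the spout tip in the side panel is at (549,528).
- **Box:** rim corners at (88,350), (350,370), (335,506) and (73,488).
- **Knob:** tip at (167,585).

Run:
```python
from h import *
np.set_printoptions(precision=4,suppress=True)
t=np.load("top.npz");s=np.load("side.npz")
A=lambda x,y,z:ray(t,210+x/4,115+y/4,z)
B=lambda x,y,z:ray(t,360+(x-400)/4,205+y/4,z)
C=lambda x,y,z:ray(t,90+x*133/400,190+(y-300)/3,z)
D=lambda x,y,z:ray(s,320+(x-400)/4,130+(y-300)/4,z)
F=lambda x,y,z:ray(t,x*.7,y*.7,z)
S=lambda x,y,z:ray(s,x*.7,y*.7,z)
print("rack",*[A(*p,.046) for p in((38,67),(293,43),(307,182),(52,205))])
print("tray",A(210,207,.018),A(284,202,.018),F(378,281,.018),F(403,278,.018))
print("traycenter side",S(363,320.5,.009))
print("paddle",F(345.5,263,.018))
print("cap",B(643,139,.175), "side",D(633,365,.175))
print("tip side",D(549,528,.071),"elbow top",B(466,150,.132))
print("box",*[C(*p,.045) for p in((88,350),(350,370),(335,506),(73,488))])
print("lid edge z .12..",*[C(*p,.14) for p in((15,545),(300,568))])
# knob triang: top (167,585), side(350,503)
def dr(f,u,v):
    T=f["cam_to_world"];d=T[:3,:3]@np.linalg.inv(f["mtx"])@[u,v,1];return T[:3,3],d/np.linalg.norm(d)
def tri(a,b):
    M=np.zeros((3,3));r=np.zeros(3)
    for o,d in(a,b):
        P=np.eye(3)-np.outer(d,d);M+=P;r+=P@o
    return np.linalg.solve(M,r)
print("knob",tri(dr(t,90+167*133/400,190+290/3),dr(s,351*.7,505*.7)))
print("lidcornerR",tri(dr(t,90+300*133/400,190+268/3),dr(s,393*.7,434*.7)))
print("lidcornerL",tri(dr(t,90+15*133/400,190+245/3),dr(s,272*.7,542*.7)))
print("petri",F(330,393,.016),"carton",F(402,403,.03),"beaker",F(509,233,.05),"reagent",F(601,254,.115),"jar",F(289,205,.05),"mortar",F(228,198,.06),"forceps?",S(540,340,.0))
```

```text
rack [0.7665 0.0988 0.046 ] [ 0.7835 -0.069   0.046 ] [ 0.6901 -0.0783  0.046 ] [0.6742 0.0882 0.046 ]
tray [ 0.6789 -0.0141  0.018 ] [ 0.6825 -0.0635  0.018 ] [ 0.5981 -0.0202  0.018 ] [ 0.6039 -0.0666  0.018 ]
traycenter side [ 0.6369 -0.0375  0.009 ]
paddle [0.6318 0.0405 0.018 ]
cap [ 0.478  -0.3841  0.175 ] side [ 0.4763 -0.3842  0.175 ]
tip side [ 0.4727 -0.3053  0.071 ] elbow top [ 0.4731 -0.291   0.132 ]
box [0.5674 0.3542 0.045 ] [0.5507 0.1292 0.045 ] [0.4343 0.1397 0.045 ] [0.4492 0.3621 0.045 ]
lid edge z .12.. [0.4033 0.373  0.14  ] [0.3858 0.151  0.14  ]
knob [0.3683 0.2605 0.1173]
lidcornerR [0.3868 0.1507 0.1448]
lidcornerL [0.4037 0.3693 0.1504]
petri [0.392  0.0663 0.016 ] carton [ 0.3748 -0.0649  0.03  ] beaker [ 0.683  -0.2599  0.05  ] reagent [ 0.6332 -0.4072  0.115 ] jar [0.7337 0.1427 0.05  ] mortar [0.7438 0.252  0.06  ] forceps? [ 0.3453 -0.2431  0.    ]
```

```bash
cat >> h.py <<'E'
from scipy.spatial.transform import Rotation as Ro
def plan(*wps):
    """wps: (x,y,z,yaw,nrows); prints rows (tool shift units, turn units)"""
    o=bot.observe();p=o["position"];R=Ro.from_euler("xyz",o["tool_rot"])
    np.set_printoptions(precision=4,suppress=True)
    print("at",o["clock"],p,o["tool_rot"],"F",o["force"],"w",round(o["grip_width"],4))
    for x,y,z,yaw,n in wps:
        T=Ro.from_euler("xyz",[np.pi,0,yaw]);dv=(T*R.inv()).as_rotvec()/n;dp=(np.array([x,y,z])-p)/n
        for i in range(n):
            s=R.inv().apply(dp)/.25; w=R.inv().apply(dv)/np.pi
            print([list(map(float,s.round(3))),list(map(float,w.round(4)))],end=",")
            R=Ro.from_rotvec(dv)*R;p=p+dp
        print()
E
python3 -c "
from h import *
plan((.649,-.039,.27,.09,14),(.649,-.039,.171,.09,4))"
```

```text
at 0.1 [ 0.2334 -0.5797  0.4042] [-3.1406  0.0001  0.3828] F [ 0.503  -0.34   -0.1491] w 0.0854
[[0.168, -0.099, 0.038], [-0.0, 0.0, 0.0067]],[[0.166, -0.102, 0.038], [-0.0, 0.0, 0.0067]],[[0.164, -0.106, 0.038], [-0.0, 0.0, 0.0067]],[[0.161, -0.109, 0.038], [-0.0, 0.0, 0.0067]],[[0.159, -0.113, 0.038], [-0.0, 0.0, 0.0067]],[[0.157, -0.116, 0.038], [-0.0, 0.0, 0.0067]],[[0.154, -0.119, 0.038], [-0.0, 0.0, 0.0067]],[[0.152, -0.122, 0.038], [-0.0, 0.0, 0.0067]],[[0.149, -0.125, 0.038], [-0.0, 0.0, 0.0067]],[[0.146, -0.129, 0.038], [-0.0, 0.0, 0.0067]],[[0.144, -0.132, 0.038], [-0.0, 0.0, 0.0067]],[[0.141, -0.135, 0.038], [-0.0, 0.0, 0.0067]],[[0.138, -0.138, 0.038], [-0.0, 0.0, 0.0067]],[[0.135, -0.14, 0.038], [-0.0, 0.0, 0.0067]],
[[0.0, 0.0, 0.099], [0.0, 0.0, 0.0]],[[0.0, 0.0, 0.099], [0.0, 0.0, 0.0]],[[0.0, 0.0, 0.099], [0.0, 0.0, 0.0]],[[0.0, 0.0, 0.099], [0.0, 0.0, 0.0]],
```

carry_out(targets=[[[0.168,-0.099,0],[0,0,0.0067],0.73],[[0.166,-0.102,0],[0,0,0.0067],0.73],[[0.164,-0.106,0],[0,0,0.0067],0.73],[[0.161,-0.109,0],[0,0,0.0067],0.73],[[0.159,-0.113,0],[0,0,0.0067],0.73],[[0.157,-0.116,0],[0,0,0.0067],0.73],[[0.154,-0.119,0],[0,0,0.0067],0.73],[[0.152,-0.122,0],[0,0,0.0067],0.73]], force=40)

```text
clock: 1.1
position: [0.4721, -0.2696, 0.4046]
tool_rot: [-3.141, 0.0, 0.214]
force: [-0.2, -0.8, 0.6]
grip_width: 0.0622
```

carry_out(targets=[[[0.149,-0.125,0.09],[0,0,0.0067],0.73],[[0.146,-0.129,0.09],[0,0,0.0067],0.73],[[0.144,-0.132,0.09],[0,0,0.0067],0.73],[[0.141,-0.135,0.09],[0,0,0.0067],0.73],[[0.138,-0.138,0.09],[0,0,0.0067],0.73],[[0.135,-0.14,0.09],[0,0,0.0067],0.73],[[0,0,0],[0,0,0],0.73],[[0,0,0],[0,0,0],0.73]])

```text
clock: 2.1
position: [0.6495, -0.0397, 0.2693]
tool_rot: [3.141, 0.001, 0.088]
force: [-0.1, -0.5, -0.8]
grip_width: 0.0624
```

Run:
```python
from h import *
plan((.649,-.039,.2,.09,2),(.649,-.039,.171,.09,2))
t=imaging.grab_frame("top");s=imaging.grab_frame("side")
for f in(t,s): print(proj(f,[.638,-.04,.009]))
a=crop(t,220,130,100,100,400,400);b=crop(s,200,180,100,100,400,400)
cv2.imwrite("pics/m2.png",np.hstack([a,b]))
```

```text
at 2.1 [ 0.6495 -0.0397  0.2693] [3.1412 0.001  0.0882] F [-0.1375 -0.5171 -0.8358] w 0.0624
[[-0.001, -0.002, 0.139], [0.0001, 0.0002, -0.0003]],[[-0.001, -0.002, 0.139], [0.0001, 0.0002, -0.0003]],
[[0.0, -0.0, 0.058], [0.0, 0.0, -0.0]],[[0.0, -0.0, 0.058], [0.0, 0.0, -0.0]],
[272.1687 182.4435]
[254.4385 223.6275]
```

View pics/m2.png

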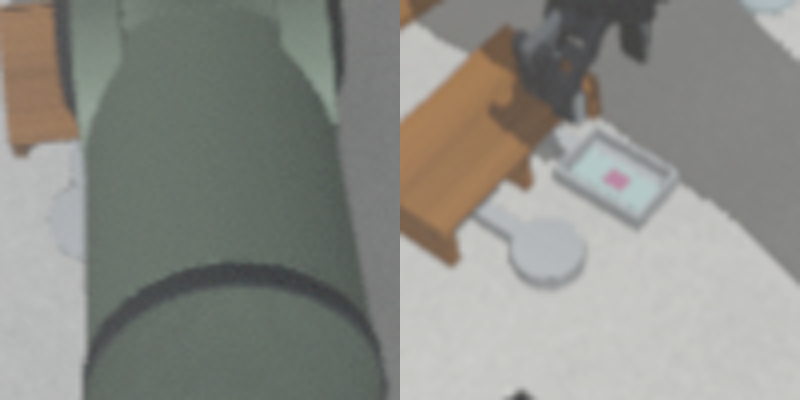

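In the side view the dish centre is at (616,178) in the crop, which matches the predicted point to within about 1 px. The arm blocks the top view. I'm descending to grip the dish walls.

carry_out(targets=[[[0,-0.002,0.139],[0,0,0],0.73],[[0,-0.002,0.139],[0,0,0],0.73],[[0,0,0.058],[0,0,0],0.73],[[0,0,0.058],[0,0,0],0.73],[[0,0,0],[0,0,0],0.4],[[0,0,0],[0,0,0],0.4],[[0,0,0],[0,0,0],0.4],[[0,0,0],[0,0,0],0.4]])

```text
clock: 3.2
position: [0.6498, -0.0385, 0.1716]
tool_rot: [3.141, -0.0, 0.088]
force: [-1.3, -1.3, -0.9]
grip_width: 0.049
```

Run:
```python
from h import *
plan((.649,-.039,.175,.09,1),(.519,-.0517,.18,.09,5),(.525,-.145,.2,.85,5),(.52,-.13,.2,1.6,5))
```

```text
at 3.2 [ 0.6498 -0.0385  0.1716] [ 3.1415 -0.0003  0.0879] F [-1.3389 -1.2625 -0.8784] w 0.049
[[-0.003, 0.002, -0.014], [0.0, -0.0001, -0.0007]],
[[-0.104, 0.001, -0.004], [-0.0, -0.0, 0.0]],[[-0.104, 0.001, -0.004], [-0.0, -0.0, 0.0]],[[-0.104, 0.001, -0.004], [-0.0, -0.0, 0.0]],[[-0.104, 0.001, -0.004], [-0.0, -0.0, 0.0]],[[-0.104, 0.001, -0.004], [-0.0, -0.0, 0.0]],
[[-0.002, 0.075, -0.016], [-0.0, 0.0, -0.0484]],[[-0.013, 0.074, -0.016], [-0.0, 0.0, -0.0484]],[[-0.024, 0.071, -0.016], [-0.0, 0.0, -0.0484]],[[-0.035, 0.066, -0.016], [-0.0, 0.0, -0.0484]],[[-0.044, 0.06, -0.016], [-0.0, 0.0, -0.0484]],
[[0.006, -0.011, -0.0], [0.0, 0.0, -0.0477]],[[0.008, -0.01, -0.0], [0.0, 0.0, -0.0477]],[[0.009, -0.009, -0.0], [0.0, 0.0, -0.0477]],[[0.01, -0.007, -0.0], [0.0, 0.0, -0.0477]],[[0.011, -0.005, -0.0], [-0.0, 0.0, -0.0477]],
```

carry_out(targets=[[[0,0,-0.014],[0,0,0],0.4],[[-0.05,0,-0.004],[0,0,0],0.4],[[-0.1,0.001,-0.004],[0,0,0],0.4],[[-0.1,0.001,-0.004],[0,0,0],0.4],[[-0.1,0.001,-0.004],[0,0,0],0.4],[[-0.1,0.001,-0.004],[0,0,0],0.4],[[-0.07,0.001,-0.004],[0,0,0],0.4],[[0,0,0],[0,0,0],0.4]])

```text
clock: 4.2
position: [0.5192, -0.0513, 0.1811]
tool_rot: [3.142, 0.0, 0.088]
force: [-0.1, -0.5, -1.0]
grip_width: 0.0491
```

carry_out(targets=[[[-0.002,0.075,-0.016],[0,0,-0.0484],0.4],[[-0.013,0.074,-0.016],[0,0,-0.0484],0.4],[[-0.024,0.071,-0.016],[0,0,-0.0484],0.4],[[-0.035,0.066,-0.016],[0,0,-0.0484],0.4],[[-0.044,0.06,-0.016],[0,0,-0.0484],0.4],[[0.006,-0.011,0],[0,0,-0.0477],0.4],[[0.008,-0.01,0],[0,0,-0.0477],0.4],[[0.009,-0.009,0],[0,0,-0.0477],0.4]])

```text
clock: 5.2
position: [0.5233, -0.1355, 0.2009]
tool_rot: [3.141, -0.0, 1.303]
force: [-0.3, -0.0, -0.7]
grip_width: 0.049
```

Run:
```python
from h import *
plan((.52,-.13,.195,1.6,2),(.52,-.13,.1722,1.6,4))
s=imaging.grab_frame("side")
cv2.imwrite("pics/m3.png",crop(s,220,150,160,120,800,600))
```

```text
at 5.2 [ 0.5233 -0.1355  0.2009] [ 3.1407 -0.0002  1.3026] F [-0.3425 -0.0446 -0.7373] w 0.049
[[0.009, -0.009, 0.012], [0.0001, -0.0, -0.0473]],[[0.01, -0.008, 0.012], [0.0001, -0.0, -0.0473]],
[[0.0, -0.0, 0.023], [-0.0, 0.0, 0.0]],[[0.0, -0.0, 0.023], [-0.0, 0.0, 0.0]],[[0.0, -0.0, 0.023], [-0.0, 0.0, 0.0]],[[0.0, -0.0, 0.023], [-0.0, 0.0, 0.0]],
```

View pics/m3.png

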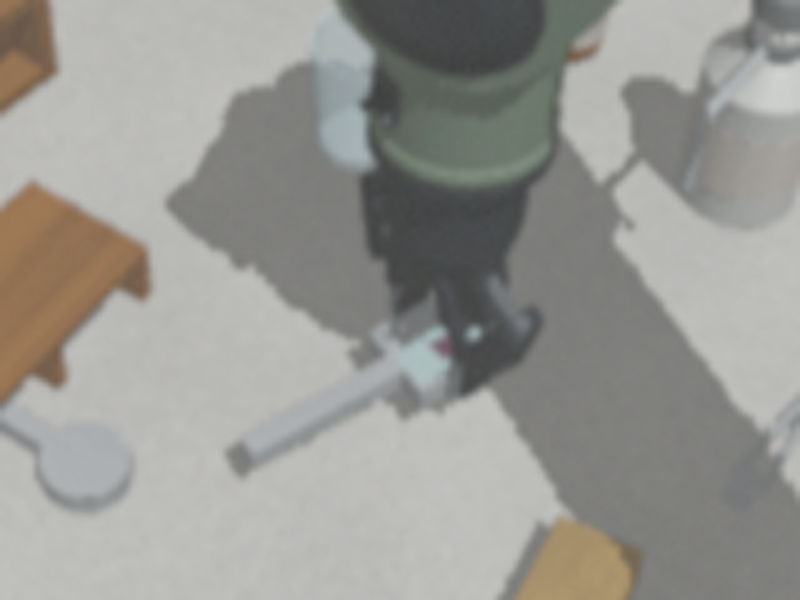

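The side view shows the tray held level, with its handle clear of the rack and its end at (240,458). The spout tip is at (690,188) in this crop. I'm setting the tray down.

carry_out(targets=[[[0.009,-0.009,0.012],[0,0,-0.0473],0.4],[[0.01,-0.008,0.012],[0,0,-0.0473],0.4],[[0,0,0.03],[0,0,0],0.4],[[0,0,0.03],[0,0,0],0.4],[[0,0,0.022],[0,0,0],0.4],[[0,0,0.01],[0,0,0],0.4],[[0,0,0],[0,0,0],0.4],[[0,0,0],[0,0,0],0.73]])

```text
clock: 6.25
position: [0.5199, -0.13, 0.1719]
tool_rot: [3.141, 0.0, 1.595]
force: [-0.5, 0.0, 0.2]
grip_width: 0.0621
```

Run:
```python
from h import *
o=bot.observe();print(o["position"],o["force"],o["grip_width"])
```

```text
[ 0.51985496 -0.12997561  0.171905  ] [-0.48490938  0.03613114  0.24794865] 0.062133037808120004
```

carry_out(targets=[[[0,0,-0.1],[0,0,0],0.73],[[0,0,-0.16],[0,0,0],0.73],[[0.12,0,0],[0,0,0],0.6],[[0.12,0,0],[0,0,0],0.5],[[0.112,0.004,0],[0,0,0],0.5],[[0,0,0],[0,0,0],0.5]])

```text
clock: 7.0
position: [0.5188, -0.04, 0.2372]
tool_rot: [3.141, -0.001, 1.598]
force: [-0.3, -0.9, -0.1]
grip_width: 0.0428
```

Run:
```python
from h import *
plan((.517,-.042,.176,1.6,4))
s=imaging.grab_frame("side");t=imaging.grab_frame("top")
for f in(s,t): print([proj(f,[.5195-.03*(l),-.142+l,.018]) for l in(0,.138)])
cv2.imwrite("pics/m4.png",np.hstack([crop(s,220,180,100,150,400,600),crop(t,240,180,100,150,400,600)]))
```

```text
at 7.0 [ 0.5188 -0.04    0.2372] [ 3.1407 -0.0007  1.598 ] F [-0.2995 -0.8896 -0.12  ] w 0.0428
[[-0.002, -0.002, 0.061], [0.0001, -0.0001, -0.0002]],[[-0.002, -0.002, 0.061], [0.0001, -0.0001, -0.0002]],[[-0.002, -0.002, 0.061], [0.0001, -0.0001, -0.0002]],[[-0.002, -0.002, 0.061], [0.0001, -0.0001, -0.0002]],
[array([308.5953, 222.6684]), array([277.9283, 254.1491])]
[array([310.6596, 226.399 ]), array([258.2888, 227.8458])]
```

View pics/m4.png

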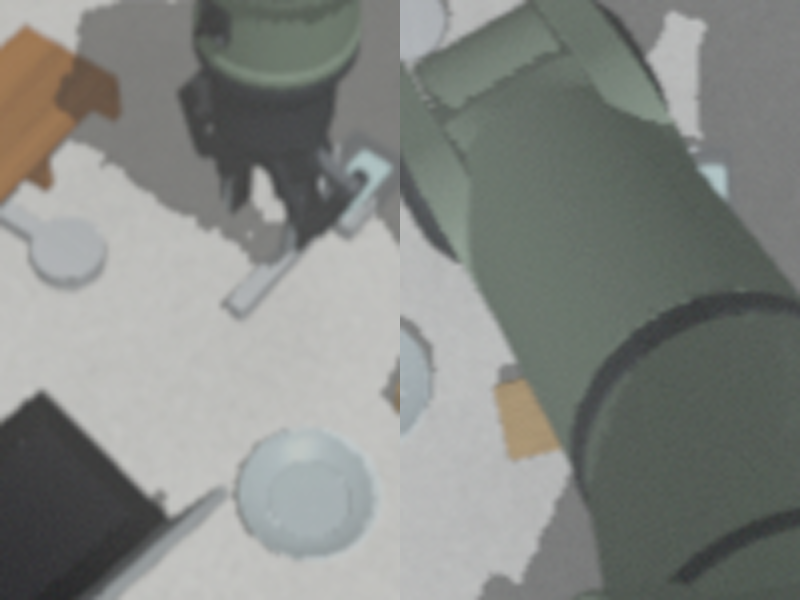

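carry_out(targets=[[[-0.002,-0.002,0.061],[0,0,0],0.5],[[-0.002,-0.002,0.061],[0,0,0],0.5],[[-0.002,-0.002,0.061],[0,0,0],0.5],[[-0.002,-0.002,0.061],[0,0,0],0.5],[[0,0,0],[0,0,0],0.05],[[0,0,0],[0,0,0],0.05],[[0,0,0],[0,0,0],0.05],[[0,0,0],[0,0,0],0.05]], force=70)

```text
clock: 8.1
position: [0.5168, -0.0441, 0.176]
tool_rot: [3.141, 0.0, 1.595]
force: [0.1, 0.5, -0.5]
grip_width: 0.0122
```

Run:
```python
from h import *
s=imaging.grab_frame("side")
for uv in((357.25,187),(358,187.6)): print(ray(s,*uv,.071))
plan((.517,-.042,.188,1.6,2),(.468,-.197,.188,1.62,6),(.468,-.197,.178,1.62,2))
```

```text
[ 0.47273637 -0.30527619  0.071     ]
[ 0.46977896 -0.30478719  0.071     ]
at 8.15 [ 0.5167 -0.0441  0.176 ] [3.1412 0.0001 1.5949] F [-0.3056  0.6189 -1.8728] w 0.012
[[0.004, 0.001, -0.024], [0.0001, 0.0, -0.0008]],[[0.004, 0.001, -0.024], [0.0001, 0.0, -0.0008]],
[[-0.102, -0.036, -0.0], [0.0, 0.0, -0.0011]],[[-0.102, -0.036, -0.0], [0.0, 0.0, -0.0011]],[[-0.102, -0.036, -0.0], [0.0, 0.0, -0.0011]],[[-0.102, -0.037, -0.0], [0.0, 0.0, -0.0011]],[[-0.102, -0.037, -0.0], [0.0, 0.0, -0.0011]],[[-0.102, -0.037, -0.0], [0.0, 0.0, -0.0011]],
[[-0.0, -0.0, 0.02], [-0.0, 0.0, -0.0]],[[-0.0, -0.0, 0.02], [-0.0, 0.0, -0.0]],
```

carry_out(targets=[[[0,0,-0.024],[0,0,0],0.05],[[0,0,-0.024],[0,0,0],0.05],[[-0.1,-0.036,0],[0,0,-0.0012],0.05],[[-0.1,-0.036,0],[0,0,-0.0012],0.05],[[-0.1,-0.036,0],[0,0,-0.0012],0.05],[[-0.1,-0.037,0],[0,0,-0.0012],0.05],[[-0.08,-0.037,0],[0,0,-0.0012],0.05],[[0,0,0],[0,0,0],0.05]])

```text
clock: 9.15
position: [0.4744, -0.167, 0.188]
tool_rot: [-3.141, 0.001, 1.611]
force: [1.4, -0.5, -0.6]
grip_width: 0.012
```

Run:
```python
from h import *
plan((.468,-.202,.188,1.62,3),(.468,-.202,.1765,1.62,3))
s=imaging.grab_frame("side");t=imaging.grab_frame("top")
print(proj(s,(.473,-.3,.071)),proj(t,(.473,-.3,.071)))
cv2.imwrite("pics/m5.png",np.hstack([crop(s,310,130,100,150,400,600),crop(t,320,180,100,150,400,600)]))
```

```text
at 9.15 [ 0.4744 -0.167   0.188 ] [-3.1414  0.0007  1.6113] F [ 1.4348 -0.4939 -0.6069] w 0.012
[[-0.046, -0.01, 0.0], [-0.0, 0.0001, -0.0009]],[[-0.046, -0.011, 0.0], [-0.0, 0.0001, -0.0009]],[[-0.046, -0.011, 0.0], [-0.0, 0.0001, -0.0009]],
[[-0.0, 0.0, 0.015], [-0.0, -0.0, -0.0]],[[-0.0, 0.0, 0.015], [-0.0, -0.0, -0.0]],[[-0.0, 0.0, 0.015], [-0.0, -0.0, -0.0]],
[356.1542 187.9615] [374.9954 243.4701]
```

View pics/m5.png

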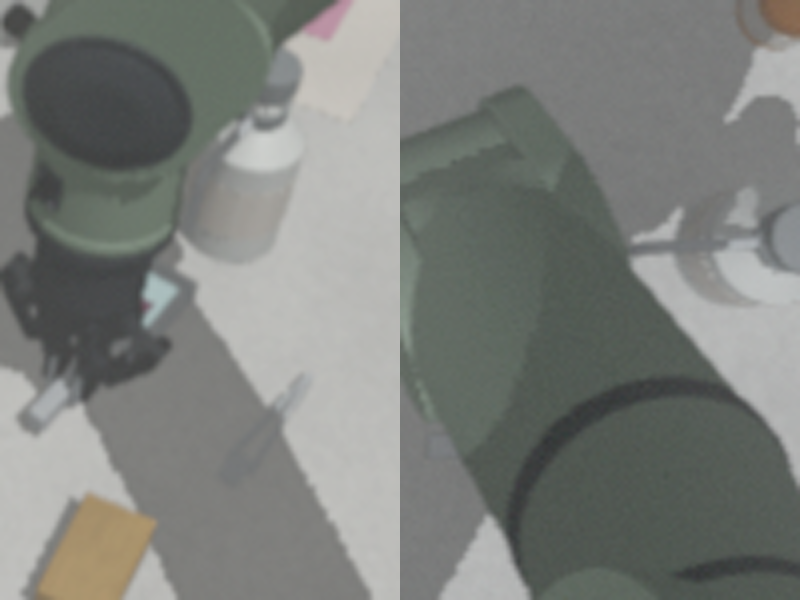

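The side crop shows the dish level and short of the spout, with the carton and forceps clear. I'll go the last 35 mm and lower the tray.

carry_out(targets=[[[-0.046,-0.01,0],[0,0,-0.001],0.05],[[-0.046,-0.011,0],[0,0,-0.001],0.05],[[-0.046,-0.011,0],[0,0,-0.001],0.05],[[0,0,0],[0,0,0],0.05],[[0,0,0.015],[0,0,0],0.05],[[0,0,0.015],[0,0,0],0.05],[[0,0,0.016],[0,0,0],0.05],[[0,0,0],[0,0,0],0.05]])

```text
clock: 10.25
position: [0.4686, -0.1999, 0.1759]
tool_rot: [-3.141, -0.0, 1.624]
force: [-0.2, 0.0, -0.7]
grip_width: 0.0123
```

carry_out(targets=[[[0,0,0.002],[0,0,0],0.25],[[0,0,0],[0,0,0],0.5],[[0,0,0],[0,0,0],0.5],[[0,0,-0.15],[0,0,0],0.5],[[0,0,-0.24],[0,0,0],0.5],[[0,0,-0.24],[0,0,0],0.3],[[0.15,0,-0.2],[0,0,0],0],[[0.2,0,-0.1],[0,0,0],0]])

```text
clock: 11.25
position: [0.4639, -0.1124, 0.4106]
tool_rot: [3.139, 0.001, 1.621]
force: [1.6, -0.1, -0.5]
grip_width: -0.0002
```

Run:
```python
from h import *
plan((.4775,-.384,.40,1.62,6))
s=imaging.grab_frame("side");t=imaging.grab_frame("top")
print(proj(s,(.473,-.3,.071)),proj(t,(.473,-.3,.071)))
cv2.imwrite("pics/m6.png",np.hstack([crop(s,310,130,100,150,400,600),crop(t,340,170,100,150,400,600)]))
```

```text
at 11.25 [ 0.4639 -0.1124  0.4106] [3.1389 0.0013 1.6211] F [ 1.5781 -0.0976 -0.4743] w -0.0002
[[-0.181, -0.0, 0.007], [0.0001, 0.0001, 0.0001]],[[-0.181, -0.0, 0.007], [0.0001, 0.0001, 0.0001]],[[-0.181, -0.0, 0.007], [0.0001, 0.0001, 0.0001]],[[-0.181, 0.0, 0.007], [0.0001, 0.0001, 0.0001]],[[-0.181, 0.0, 0.007], [0.0001, 0.0001, 0.0001]],[[-0.181, 0.0, 0.007], [0.0001, 0.0001, 0.0001]],
[356.1542 187.9615] [374.9954 243.4701]
```

View pics/m6.png

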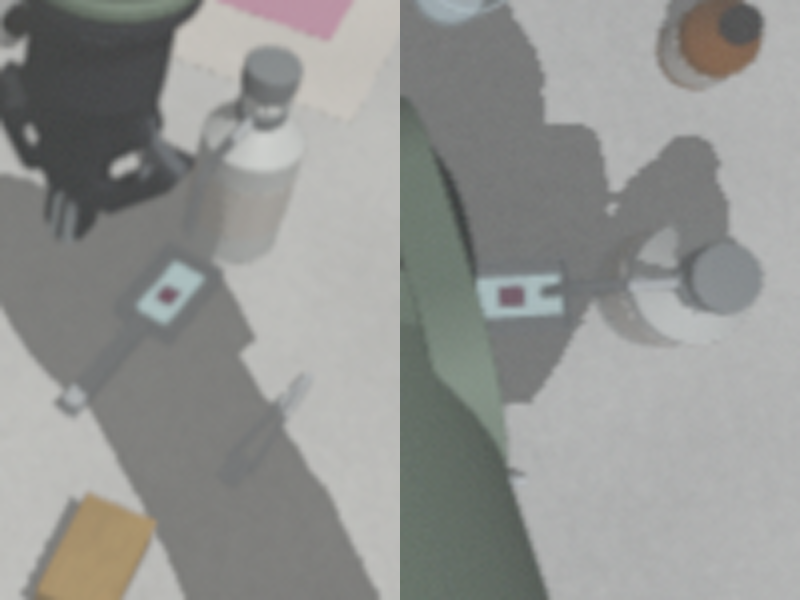

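Run:
```python
from h import *
s=np.load("side.npz");t=np.load("top.npz")
print("dish c side",ray(s,310+170/4,130+293/4,.006),"edges top",ray(t,340+166/4,170+295/4,.018), "handle end side",ray(s,310+70/4,130+395/4,.018),"pink top",ray(t,340+112/4,170+296/4,.006))
print("elbow end top",ray(t,340+142/4,170+290/4,.132),"tip side", ray(s,310+193/4,130+230/4,.071), "cap",ray(t,340+328/4,170+275/4,.175))
```

```text
dish c side [ 0.47060338 -0.29596969  0.006     ] edges top [ 0.47423656 -0.3281377   0.018     ] handle end side [ 0.46599655 -0.16116574  0.018     ] pink top [ 0.4739346  -0.29488093  0.006     ]
elbow end top [ 0.47308614 -0.2885771   0.132     ] tip side [ 0.46945459 -0.30560271  0.071     ] cap [ 0.48026239 -0.38707128  0.175     ]
```

The pictures put the dish centre at about (0.473, -0.294) and the spout tip at (0.472, -0.302), so the opening is about 8 mm off centre and well inside the dish. Next is the pump.

carry_out(targets=[[[-0.182,-0.001,0.007],[0,0,0],0],[[-0.182,0,0.007],[0,0,0],0],[[-0.182,0,0.007],[0,0,0],0],[[-0.182,0,0.007],[0,0,0],0],[[-0.182,0.002,0.007],[0,0,0],0],[[-0.182,0.004,0.007],[0,0,0],0],[[0,0,0.1],[0,0,0],0],[[0,0,0.06],[0,0,0],0]])

```text
clock: 12.35
position: [0.4792, -0.3855, 0.3562]
tool_rot: [-3.14, -0.001, 1.623]
force: [0.2, 0.0, -0.0]
grip_width: 0.0
```

carry_out(targets=[[[0,0,0.02],[0,0,0],0],[[0,0,0.016],[0,0,0],0],[[0,0,0],[0,0,0],0]])

```text
clock: 12.72
position: [0.4797, -0.3852, 0.3491]
tool_rot: [3.141, 0.0, 1.624]
force: [0.5, 0.5, -0.6]
grip_width: -0.0003
```

Not touching yet (tip is at about 0.176), so I'm pressing slowly.

carry_out(targets=[[[0,0,0.012],[0,0,0],0],[[0,0,0.012],[0,0,0],0],[[0,0,0.012],[0,0,0],0],[[0,0,0.008],[0,0,0],0],[[0,0,0],[0,0,0],0]])

```text
clock: 13.35
position: [0.4798, -0.3854, 0.3385]
tool_rot: [3.141, 0.001, 1.623]
force: [-2.0, 2.1, 12.0]
grip_width: 0.0006
```

carry_out(targets=[[[0,0,0.004],[0,0,0],0],[[0,0,0.003],[0,0,0],0],[[0,0,0],[0,0,0],0]])

```text
clock: 13.72
position: [0.48, -0.3852, 0.3382]
tool_rot: [3.14, 0.002, 1.623]
force: [-8.8, 5.4, 33.7]
grip_width: 0.0002
```

The cap is on its hard stop: 34 N with no further travel. I'm releasing it and going back to the handle.

carry_out(targets=[[[0,0,-0.04],[0,0,0],0],[[0,0,-0.1],[0,0,0],0],[[0,0,-0.15],[0,0,0],0],[[0.15,0,0],[0,0,0],0],[[0.2,0.003,0],[0,0,0],0.2],[[0.2,0.003,0],[0,0,0],0.5],[[0.19,0,0],[0,0,0],0.5],[[0,0,0],[0,0,0],0.5]])

```text
clock: 14.72
position: [0.4714, -0.1975, 0.4089]
tool_rot: [3.141, 0.0, 1.628]
force: [0.5, -0.5, 0.4]
grip_width: 0.0426
```

Run:
```python
from h import *
plan((.4686,-.1999,.25,1.622,4),(.4686,-.1999,.176,1.622,4))
```

```text
at 14.725 [ 0.4714 -0.1975  0.4089] [3.1412 0.0002 1.6279] F [ 0.5118 -0.491   0.3805] w 0.0426
[[-0.002, -0.003, 0.159], [0.0, 0.0, 0.0005]],[[-0.002, -0.003, 0.159], [0.0, 0.0, 0.0005]],[[-0.002, -0.003, 0.159], [0.0, 0.0, 0.0005]],[[-0.002, -0.003, 0.159], [0.0, 0.0, 0.0005]],
[[-0.0, -0.0, 0.074], [-0.0, 0.0, -0.0]],[[-0.0, -0.0, 0.074], [-0.0, 0.0, -0.0]],[[-0.0, -0.0, 0.074], [-0.0, 0.0, -0.0]],[[-0.0, -0.0, 0.074], [-0.0, 0.0, -0.0]],
```

carry_out(targets=[[[-0.002,-0.003,0.159],[0,0,0.0005],0.5],[[-0.002,-0.003,0.159],[0,0,0.0005],0.5],[[-0.002,-0.003,0.159],[0,0,0.0005],0.5],[[-0.002,-0.003,0.159],[0,0,0.0005],0.5],[[0,0,0.074],[0,0,0],0.5],[[0,0,0.074],[0,0,0],0.5],[[0,0,0.074],[0,0,0],0.5],[[0,0,0.072],[0,0,0],0.5]])

```text
clock: 15.72
position: [0.4686, -0.2029, 0.1752]
tool_rot: [3.141, 0.0, 1.617]
force: [-0.0, -0.1, -0.5]
grip_width: 0.0427
```

carry_out(targets=[[[0,0,0],[0,0,0],0.05],[[0,0,0],[0,0,0],0.05],[[0,0,0],[0,0,0],0.05],[[0,0,0],[0,0,0],0.05],[[0,0,-0.02],[0,0,0],0.05],[[0,0,-0.02],[0,0,0],0.05],[[0,0,0],[0,0,0],0.05]])

```text
clock: 16.6
position: [0.4686, -0.2029, 0.1865]
tool_rot: [3.141, 0.0, 1.617]
force: [-0.0, 0.0, -1.4]
grip_width: 0.0122
```

Run:
```python
from h import *
plan((.467,-.15,.186,1.622,2),(.47,-.08,.186,1.622,2),(.475,-.03,.29,1.60,3),(.504,.2943,.29,1.50,8))
```

```text
at 16.6 [ 0.4686 -0.2029  0.1865] [3.1409 0.0003 1.6169] F [-0.0044  0.0147 -1.4052] w 0.0122
[[0.106, 0.002, 0.001], [0.0001, 0.0, -0.0008]],[[0.106, 0.002, 0.001], [0.0001, 0.0, -0.0008]],
[[0.14, 0.013, 0.0], [-0.0, 0.0, -0.0]],[[0.14, 0.013, 0.0], [-0.0, 0.0, -0.0]],
[[0.066, 0.01, -0.139], [0.0, -0.0, 0.0023]],[[0.066, 0.01, -0.139], [0.0, -0.0, 0.0023]],[[0.066, 0.009, -0.139], [-0.0, -0.0, 0.0023]],
[[0.162, 0.019, 0.0], [0.0, -0.0, 0.004]],[[0.162, 0.017, 0.0], [0.0, -0.0, 0.004]],[[0.162, 0.015, 0.0], [0.0, -0.0, 0.004]],[[0.162, 0.013, 0.0], [-0.0, -0.0, 0.004]],[[0.162, 0.011, 0.0], [-0.0, -0.0, 0.004]],[[0.163, 0.009, 0.0], [-0.0, -0.0, 0.004]],[[0.163, 0.007, 0.0], [-0.0, -0.0, 0.004]],[[0.163, 0.005, 0.0], [-0.0, -0.0, 0.004]],
```

carry_out(targets=[[[0.08,0.002,0],[0,0,-0.0008],0.05],[[0.13,0.004,0],[0,0,-0.0008],0.05],[[0.14,0.013,0],[0,0,0],0.05],[[0.14,0.013,0],[0,0,0],0.05],[[0.066,0.01,-0.139],[0,0,0.0023],0.05],[[0.066,0.01,-0.139],[0,0,0.0023],0.05],[[0.066,0.009,-0.139],[0,0,0.0023],0.05],[[0.1,0.012,0],[0,0,0.004],0.05]])

```text
clock: 17.6
position: [0.4782, -0.005, 0.2923]
tool_rot: [3.138, 0.001, 1.586]
force: [1.0, 0.1, -2.0]
grip_width: 0.0119
```

carry_out(targets=[[[0.162,0.017,0],[0,0,0.004],0.05],[[0.162,0.015,0],[0,0,0.004],0.05],[[0.162,0.013,0],[0,0,0.004],0.05],[[0.162,0.011,0],[0,0,0.004],0.05],[[0.163,0.009,0],[0,0,0.004],0.05],[[0.163,0.007,0],[0,0,0.004],0.05],[[0.15,0.005,0],[0,0,0.004],0.05],[[0,0,0],[0,0,0],0.05]])

```text
clock: 18.6
position: [0.5019, 0.2783, 0.2901]
tool_rot: [-3.141, -0.002, 1.503]
force: [0.8, 0.4, -1.0]
grip_width: 0.012
```

Run:
```python
from h import *
plan((.5036,.290,.25,1.499,2),(.5036,.290,.1815,1.499,5))
s=imaging.grab_frame("side");t=imaging.grab_frame("top")
cv2.imwrite("pics/m7.png",np.hstack([crop(s,150,230,140,150,420,450),crop(t,80,170,140,150,380,450)]))
```

```text
at 18.6 [0.5019 0.2783 0.2901] [-3.1413 -0.0017  1.5033] F [ 0.8177  0.3823 -1.0414] w 0.012
[[0.023, 0.002, 0.08], [-0.0001, -0.0003, 0.0007]],[[0.023, 0.002, 0.08], [-0.0001, -0.0003, 0.0007]],
[[-0.0, -0.0, 0.055], [-0.0, 0.0, 0.0]],[[-0.0, -0.0, 0.055], [-0.0, 0.0, 0.0]],[[-0.0, -0.0, 0.055], [-0.0, 0.0, 0.0]],[[-0.0, -0.0, 0.055], [-0.0, 0.0, 0.0]],[[-0.0, -0.0, 0.055], [-0.0, 0.0, 0.0]],
```

View pics/m7.png

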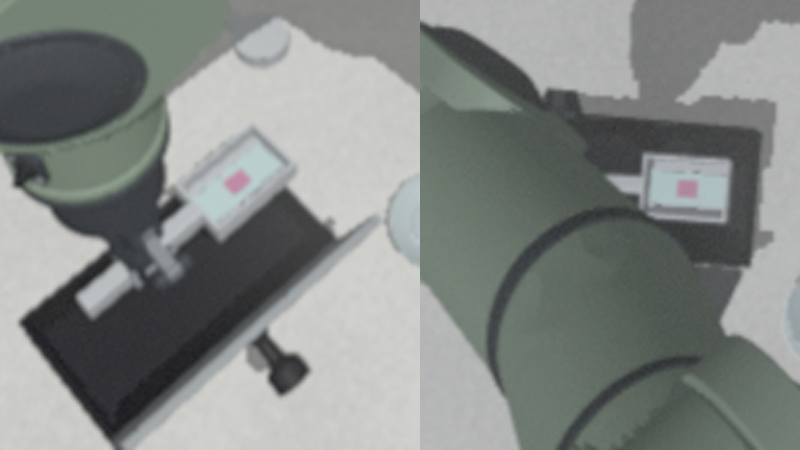

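The pictures show the tray level over the box, with its dish end at (730,190) inside the box edge at (757,190). The remaining 12 mm shift will centre it, so I'm lowering.

carry_out(targets=[[[0.023,0.002,0.05],[0,0,0.0007],0.05],[[0.023,0.002,0.07],[0,0,0.0007],0.05],[[0,0,0.08],[0,0,0],0.05],[[0,0,0.08],[0,0,0],0.05],[[0,0,0.08],[0,0,0],0.05],[[0,0,0.05],[0,0,0],0.05],[[0,0,0.02],[0,0,0],0.05],[[0,0,0],[0,0,0],0.05]])

```text
clock: 19.7
position: [0.5045, 0.287, 0.1827]
tool_rot: [3.142, -0.0, 1.496]
force: [-0.4, 0.6, -1.0]
grip_width: 0.012
```

carry_out(targets=[[[0,0,0.004],[0,0,0],0.05],[[0,0,0.004],[0,0,0],0.05],[[0,0,0.002],[0,0,0],0.05],[[0,0,0],[0,0,0],0.05]])

```text
clock: 20.2
position: [0.5046, 0.287, 0.1812]
tool_rot: [3.141, -0.0, 1.495]
force: [-3.3, -2.8, 14.8]
grip_width: 0.012
```

The tray is down on the box floor (15 N contact), so I'm releasing it and leaving upward.

carry_out(targets=[[[0,0,-0.004],[0,0,0],0.05],[[0,0,0],[0,0,0],0.35],[[0,0,0],[0,0,0],0.4],[[0,0,-0.1],[0,0,0],0.4],[[0,0,-0.2],[0,0,0],0.4],[[0,0,-0.24],[0,0,0],0.2],[[0,0,-0.24],[0,0,0],0],[[0,0,-0.1],[0,0,0],0]])

```text
clock: 21.2
position: [0.5045, 0.2871, 0.4046]
tool_rot: [3.138, -0.002, 1.495]
force: [-0.1, 0.2, -1.9]
grip_width: -0.0002
```

Run:
```python
from h import *
P=lambda s,h:(.4446+.997*s,.3054-.072*s,.2185+h,1.499)
plan((*P(-.09,.18),6),(*P(-.09,.08),3))
s=imaging.grab_frame("side")
cv2.imwrite("pics/m8.png",crop(s,130,250,180,150,720,600))
```

```text
at 21.2 [0.5045 0.2871 0.4046] [ 3.1384 -0.0021  1.4954] F [-0.088   0.1503 -1.8698] w -0.0002
[[0.009, -0.101, 0.004], [0.0002, -0.0001, -0.0002]],[[0.009, -0.101, 0.004], [0.0002, -0.0001, -0.0002]],[[0.009, -0.101, 0.004], [0.0002, -0.0001, -0.0002]],[[0.009, -0.101, 0.004], [0.0002, -0.0001, -0.0002]],[[0.009, -0.101, 0.004], [0.0002, -0.0001, -0.0002]],[[0.009, -0.101, 0.004], [0.0002, -0.0001, -0.0002]],
[[-0.0, -0.0, 0.133], [-0.0, 0.0, 0.0]],[[-0.0, -0.0, 0.133], [-0.0, 0.0, 0.0]],[[-0.0, -0.0, 0.133], [-0.0, 0.0, 0.0]],
```

View pics/m8.png

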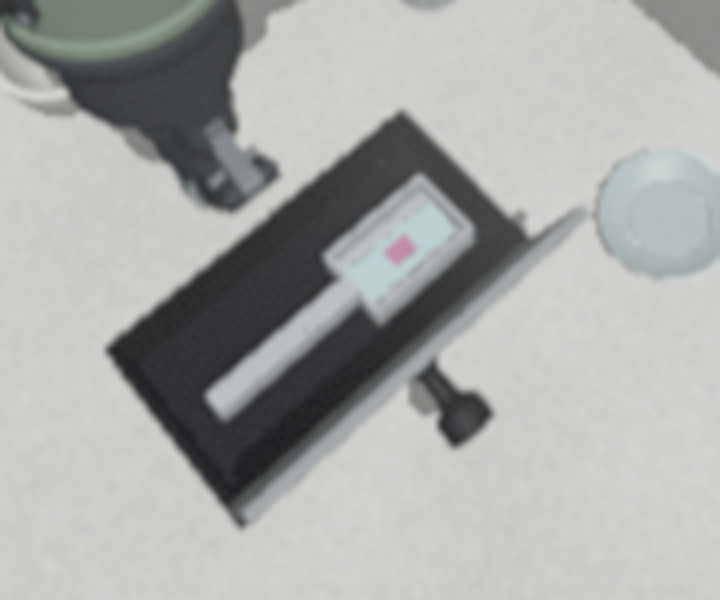

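The tray lies flat inside the box: dish at (400,250), handle end at (215,405), all within the walls. Now the lid.

carry_out(targets=[[[0.009,-0.101,0],[0,0,0],0],[[0.009,-0.101,0],[0,0,0],0],[[0.009,-0.101,0],[0,0,0],0],[[0.009,-0.101,0],[0,0,0],0],[[0.009,-0.101,0],[0,0,0],0],[[0.009,-0.101,0],[0,0,0],0],[[0,0,0.1],[0,0,0],0],[[0,0,0.14],[0,0,0],0]])

```text
clock: 22.25
position: [0.3543, 0.3118, 0.3409]
tool_rot: [3.14, -0.001, 1.496]
force: [0.3, -0.7, 0.1]
grip_width: 0.0001
```

carry_out(targets=[[[0,0,0.12],[0,0,0],0],[[0,0,0.06],[0,0,0],0],[[0,0.03,0.0],[0,0,0],0],[[0,0.04,0],[0,0,0],0],[[0,0.04,0],[0,0,0],0],[[0,0,0],[0,0,0],0]])

```text
clock: 23.0
position: [0.3827, 0.3095, 0.2966]
tool_rot: [3.141, -0.001, 1.494]
force: [-1.3, -0.3, -0.1]
grip_width: 0.0
```

Run:
```python
from h import *
P=lambda s,h:(.4446+.997*s,.3054-.072*s,.2185+h,1.499)
plan((*P(.025,.08),5))
s=imaging.grab_frame("side")
cv2.imwrite("pics/m9.png",crop(s,130,220,180,150,720,600))
```

```text
at 23.0 [0.3827 0.3095 0.2966] [ 3.1409 -0.0006  1.4941] F [-1.3101 -0.3441 -0.0812] w 0.0
[[0.001, 0.07, -0.001], [0.0, -0.0, -0.0003]],[[0.001, 0.07, -0.001], [0.0, -0.0, -0.0003]],[[0.0, 0.07, -0.001], [0.0, -0.0, -0.0003]],[[0.0, 0.07, -0.001], [0.0, -0.0, -0.0003]],[[0.0, 0.07, -0.001], [0.0, -0.0, -0.0003]],
```

View pics/m9.png

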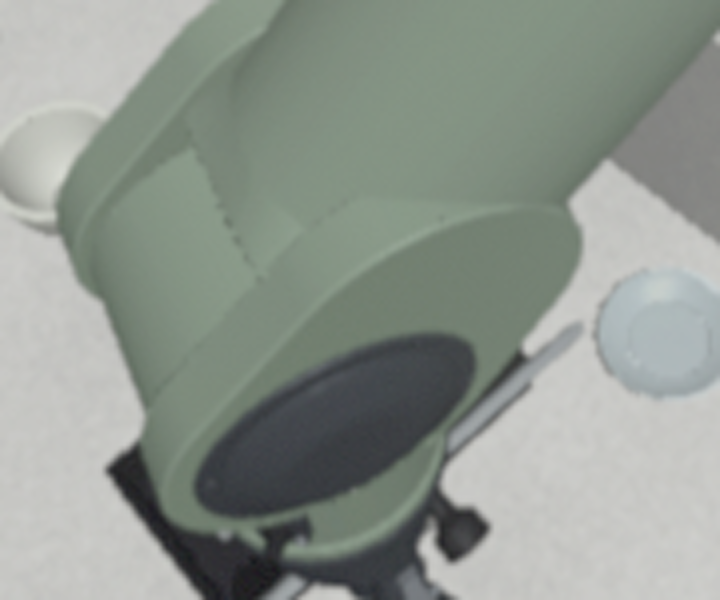

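The fingers are on the lid's outer side and just touching it, clear of the knob at (465,525). Pushing now.

carry_out(targets=[[[0,0.05,0],[0,0,0],0],[[0,0.06,0],[0,0,0],0],[[0,0.06,0],[0,0,0],0],[[0,0.06,0],[0,0,0],0]])

```text
clock: 23.55
position: [0.4408, 0.3058, 0.2979]
tool_rot: [3.138, -0.002, 1.495]
force: [-2.7, 1.9, 1.5]
grip_width: 0.0
```

carry_out(targets=[[[0,0.06,0],[0,0,0],0],[[0,0.06,0],[0,0,0],0],[[0,0,0],[0,0,0],0]])

```text
clock: 23.92
position: [0.4701, 0.3027, 0.2958]
tool_rot: [-3.142, 0.0, 1.494]
force: [0.2, 0.0, 0.1]
grip_width: 0.0003
```

Run:
```python
from h import *
P=lambda s,h:(.4446+.997*s,.3054-.072*s,.2185+h,1.499)
a=np.radians([56,48,40,32,24,16,9])
plan(*[(*P(.09*np.cos(x)-.0145,.09*np.sin(x)),1) for x in a],(*P(.08,.008),1))
```

```text
at 23.925 [0.4701 0.3027 0.2958] [-3.1415  0.0001  1.4941] F [0.157 0.015 0.101] w 0.0003
[[0.004, 0.041, 0.011], [-0.0, 0.0, -0.0016]],
[[-0.0, 0.04, 0.031], [-0.0, 0.0, 0.0]],
[[-0.0, 0.035, 0.036], [-0.0, -0.0, 0.0]],
[[-0.0, 0.03, 0.041], [-0.0, -0.0, 0.0]],
[[-0.0, 0.024, 0.044], [0.0, -0.0, 0.0]],
[[-0.0, 0.017, 0.047], [0.0, -0.0, 0.0]],
[[-0.0, 0.01, 0.043], [0.0, -0.0, 0.0]],
[[-0.0, 0.022, 0.024], [0.0, -0.0, 0.0]],
```

carry_out(targets=[[[0.002,0.041,0.011],[0,0,0],0],[[0,0.04,0.031],[0,0,0],0],[[0,0.035,0.036],[0,0,0],0],[[0,0.03,0.041],[0,0,0],0],[[0,0.024,0.044],[0,0,0],0]])

```text
clock: 24.55
position: [0.512, 0.3003, 0.2545]
tool_rot: [-3.142, 0.0, 1.495]
force: [0.2, -0.1, 1.0]
grip_width: 0.0004
```

carry_out(targets=[[[0,0.02,0.04],[0,0,0],0],[[0,0.015,0.03],[0,0,0],0],[[0,0.015,0.02],[0,0,0],0],[[0,0.015,0.01],[0,0,0],0],[[0,0,0],[0,0,0],0]])

```text
clock: 25.18
position: [0.5279, 0.2991, 0.2304]
tool_rot: [3.141, -0.0, 1.495]
force: [0.3, -0.1, 0.4]
grip_width: -0.0001
```

carry_out(targets=[[[0,0.01,0.008],[0,0,0],0],[[0,0.01,0.006],[0,0,0],0],[[0,0,0.004],[0,0,0],0],[[0,0,0],[0,0,0],0]])

```text
clock: 25.68
position: [0.5328, 0.2989, 0.2268]
tool_rot: [3.141, 0.0, 1.495]
force: [-4.8, -2.8, 16.0]
grip_width: -0.0002
```

There is 16 N contact at tip height 0.054, which is the closed lid's top. I'm retreating and checking.

carry_out(targets=[[[0,0,0.003],[0,0,0],0],[[0,0,0],[0,0,0],0],[[0,0,-0.1],[0,0,0],0],[[0,0,-0.2],[0,0,0],0],[[0,0,-0.24],[0,0,0],0],[[0.15,0,-0.15],[0,0,0],0],[[0.2,0,0],[0,0,0],0],[[0.2,0,0],[0,0,0],0]])

```text
clock: 26.68
position: [0.5433, 0.437, 0.3985]
tool_rot: [3.14, -0.0, 1.495]
force: [-0.3, -0.4, -0.2]
grip_width: -0.0002
```

Run:
```python
from h import *
s=imaging.grab_frame("side");t=imaging.grab_frame("top")
# predicted closed lid top corners z=.0535 and knob tip
H=np.array([.4406,.2506]);n=np.array([.997,-.072]);u=np.array([.072,.997])
for f,m in((s,"s"),(t,"t")):
    print(m,[proj(f,[*(H+a*n+b*u),z]).round(1).tolist() for a,b,z in((.12,.11,.0535),(.12,-.11,.0535),(0,-.11,.0535),(0,.11,.0535),(.09,0,.0885))])
cv2.imwrite("pics/m10.png",np.vstack([cv2.resize(crop(s,120,80,300,300,400,400),(400,400)),]) if 0 else np.hstack([crop(s,130,110,270,280,400,415),crop(t,80,90,360,220,400,415*1)]) )
```

```text
s [[155.8, 333.5], [231.0, 273.0], [263.7, 305.4], [187.5, 373.7], [201.0, 303.8]]
t [[119.2, 206.0], [204.7, 212.4], [200.4, 259.3], [113.8, 252.9], [157.3, 219.6]]
```

View pics/m10.png

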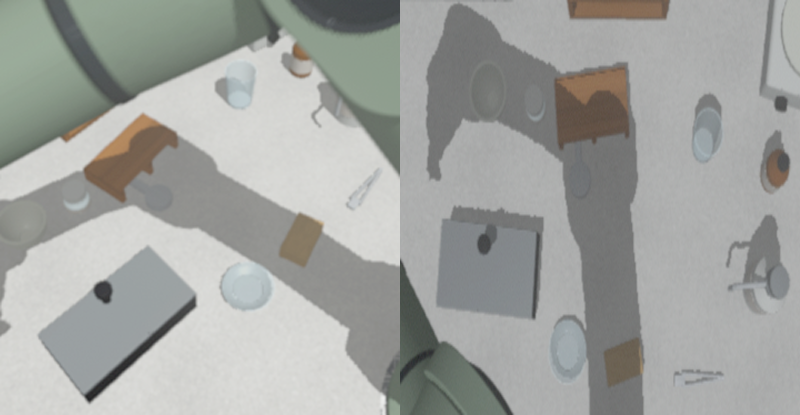

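```bash
python3 -c "
from workcell import bot,job
print(bot.observe()['clock'],job.job_done())"
```

```text
the job is handed in; nothing more can be done
26.775 None
```

The job is handed in, at 26.8 s on the robot's clock; the hand-in gives no verdict. I drew the tray out of the rack by its dish walls and set it down on the open bench. I then took it by the handle, stood the dish under the spout and pressed the pump. Last, I laid the tray in the slide box and closed the lid.

**What the checks showed**
- **Dish under the spout:** the opening lay about 8 mm off the dish centre, well inside. The two views disagreed on the spout tip by about 5 mm.
- **Pump:** it went to its hard stop, with the force reaching 34 N and no further travel. The last picture shows the cap back at its starting position.
- **Tray in the box:** it lay flat inside the walls before I closed the lid.
- **Lid:** pressing met 16 N at a tip height of 54 mm, against 53.5 mm expected for a closed lid. In the last side view the lid corners and knob are within about 3–5 px of the closed-lid prediction. Where they differ they sit lower, not higher, so nothing suggests the lid is raised.
- **Bystanders:** those visible in the last pictures, and the paddle, look unmoved, and the robot touches nothing.

No check failed. I viewed 12 pictures, two over the budget of 10.

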